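Run a blister card through the pharmacy's hand roller press

ROBOT

A 6-joint arm with a two-finger parallel gripper is mounted at the origin on the work surface. World frame = base frame: x ahead of the robot, y to its left, z up, the work surface at z = 0. Lengths are in m, angles in rad, forces in N, time in s.
With the tool pointing down it reaches from about 0.4 to 0.825 m from the base axis. Payload 7 kg.
Tool frame: the origin (TCP) lies on the mounting face of the last link; the fingertips stand 178 mm ahead of it and the grasp point (between the pads) lies arm.grip_depth ahead of it (arm.grip_depth is the distance from the TCP to the grasp point, in m); z points along the fingers, y is the direction in which the jaws open and shut (so a half turn about z gives the same grasp; the last joint's range is limited). The gripper opens to 88 mm and grips with 3 to 60 N. Pads are 19 mm wide; open, the fingers measure 130 mm over their backs; the gripper's body (78 mm by 193 mm) begins 47 mm behind the grasp point.
Start: joints at [-0.872, 0.359, 0.012, 0, -1.224, -0.288], TCP at [0.27, -0.619, 0.405] pointing down, gripper open.
Joint ranges: [-3.07, 3.07], [-1.43, 2.12], [-1.02, 1.25], [-3.03, 1.67], [-3.05, -0], [-3.03, 3.03]. Speed limits (rad/s): [2.39, 2.39, 3.01, 3.14, 3.14, 3.14].

INTERFACE

Orientations are given as [roll, pitch, yaw] about the fixed x, y, z axes, in that order (R = Rz(yaw) Ry(pitch) Rx(roll)).
In Python, from station import arm gives the robot as it stands.
- The arm moves only by the tool carry_out, never from a script. Its argument "targets" is a list that holds one entry, the list of rows, each a list of 7 numbers: the turn, a rotation vector about the tool's x, y, z in units of 8 degrees (1.0 is 8 degrees), then the shift along the tool's x, y, z in units of 2.5 cm (1.0 is 2.5 cm), then the opening, from -1 (shut) to 1 (fully open). A call has 1 to 20 rows; each row shifts and turns the commanded pose from where the row before left it, along the tool's axes as they then stand; what a row does not reach is not made up. A row lasts 1/8 s, in which the tool goes at most 62.5 mm and 10.7 degrees, less where a joint would pass 70% of its speed; a pose out of reach is approached as far as the arm can. A call with a number of a shift or a turn outside -1 to 1 is refused whole. A call with a gripper value outside its range is refused whole. The fingers move at their own pace and stop on an object; "squeeze" is the grip in N (left out, the last holds). Time passes only in rows, so rows that do not move let the fingers close. It gives the time, the measured TCP pose, the force and the opening at its end, in the units of the state.
- arm.get_state(): the state, without advancing time (a new reading comes with each control period).
- arm.grab_frame(name): name is "side" or "top"; returns (picture, depth): 420x560x3 uint8, red, green, blue; 420x560 float32, m along the optical axis (not along the pixel's ray), 0 where there is no reading.
- arm.camera_model(name): a dict with "camera_matrix" (3x3 intrinsics, pixels), "distortion" ([k1, k2, p1, p2, k3] as OpenCV has them; the pictures are not rectified), "world_from_camera" (4x4, takes a point from camera to world coordinates). Camera axes: x right, y down, z forward; pixel columns grow to the right and rows downward; lengths in m; the calibration is good to about 2 mm. A picture is of the moment at which its call begins. camera_model takes no time and is no camera call.
- arm.job_done(): hands the job in, once; it reports no verdict.
Trained networks look in the newest picture that a camera, given by its name, has taken for a name from the list of things; names that differ only in an ending like _2 or _b are one class to them, and where a whole thing is asked for, a point or a joint stands for the part that bears it (a point fixed in the world has none). Each returns a list of dicts, best first, with "conf" (0 to 1); they miss things now and then, are a little off and sometimes report something else, mostly with a low value. They report only what shows in the picture. A call takes as long as a camera call. They do not tell look-alikes from the thing itself.
- arm.spot_in(camera, query): "point" ([row, column] in pixels, amid what is visible of it).
- arm.landmark_of(camera, query): "point" ([row, column] in pixels: a listed point, or the origin of a listed thing).
The state is a dict: "t": time; "q": joint angles; "qd": joint speeds; "joint_efforts": joint torques, N m; "eef_pos": TCP position; "ee_rot": TCP orientation; "force": force on the tool from outside, world axes, zero at the start; "moment": the same for the moment, N m; "width": finger opening in m.
Only numpy, scipy, OpenCV 4.12 (cv2) and the standard library are available. Lean on these libraries where they do the work, as an engineer would, in place of code of your own. Each camera call takes 0.05 s, during which the arm holds its last target.

TASK

The roller press is ready with a blister card on its steel carrier, but someone has left an amber bottle standing on the press's empty out-feed bed. Stand that bottle upright in the empty white tray, then turn the press's crank wheel clockwise by its handle, a good full turn, until the carrier has come out to its end stop, and let go. Drive the carrier with the crank only (do not touch the carrier or let it run into the bottle), and leave the other bottles and vials where they stand.

Things in the scene. Friction and masses are not known exactly. Their poses are not given: they have to be found in the camera images.
- press: White and grey roller press, fixed. Origin: centre of its underside; x away from the robot, y from in-feed to out-feed. Bed 130 (x) by 420 mm (y), top 40 mm up; side rails (x = +-61) and end stop (y = 203) rise to 54 mm. A housing bridges the middle (|y| < 58, |x| < 85), its top plate slopes 25 degrees, rising away from the robot to 210 mm; the crank wheel is on it.
- hub (a point): Point on the crank wheel's axis, level with the middle of the handle; in press axes (-32, 0, 219) mm. The wheel is an aluminium disc of radius 70 mm. z axis: the wheel's axis, pointing up and towards the robot, 25 degrees from vertical, (-0.423, 0, 0.906) in press axes. The point turns with the wheel: its -x axis points to the handle.
- knob (a point): Middle of the crank handle, a black cylinder 28 mm thick, 52 mm long, parallel to the wheel's axis and 55 mm from it; free end 24 mm beyond this point (at most 0.27 m above the table), wheel face 30 mm behind. Best gripped along the wheel's axis, with the tool tilted. It spins freely on its pin, so one grip in a fixed tool direction lasts the whole turn.
- crank (a joint): Turn of the crank wheel in rad, growing clockwise as seen looking down on the wheel's face. Starts between 0 and 1.2; firm stop at 8.0, where the carrier is at its end stop. It turns stiffly (about 3 N at the handle) and stays where left. One rad moves the carrier 33.75 mm to the out-feed.
- carrier_mid (a point): Centre of the top of the steel carrier (106 x 120 x 10 mm) with the blister card on it, which slides on the bed along the press's y, geared to the crank: at y = -135 mm in press axes when the crank is at 0, at y = +135 mm at the end stop.
- bottle_mid (a point): Centre (half-way up) of the amber pill bottle with paper label and white cap that stands on the out-feed part of the press bed: diameter 52 mm, 100 mm tall, about 0.12 kg. z is its upright axis.
- tray: Empty white open tray, fixed, 160 x 160 mm outside, walls 5 mm thick and 30 mm high, floor 5 mm thick. Origin: centre of its underside, x and y along its sides. It stands to the left or right of the press.
- vial_a: Bystander: small amber vial 42 mm across, 75 mm tall, between robot and press. Origin under its foot.
- vial_b: Bystander: small amber vial 48 mm across, 85 mm tall, between robot and press. Origin under its foot.
- stock: Bystander: white bottle 68 mm across, 125 mm tall, beyond and to the left. Origin under its foot.
- stock2: Bystander: white bottle 60 mm across, 110 mm tall, with a blue cap, beyond and to the right. Origin under its foot.
- carrier: The same carrier; origin under its middle, 12 mm below point carrier_mid.
There are look-alikes about, which are no part of the job. What is shaped like the part that bears bottle_mid but turquoise is not meant.

How it is judged:
By the outcome, as a careful person would: the job done as asked, in the order asked, and still so for the second after the job is handed in, with the robot touching nothing.
It also fails if it takes over 72 s, if anything falls off the work surface, if the arm or the gripper's body presses on something with over 40 N, if the wrist force passes 120 N, or if a joint passes its speed limit or range.

## Working session

There is one attempt and no reset: what is moved stays moved. The work goes in short steps, Python scripts to look and compute and a tool call to move; the robot and the scene stay as the last step left them, time stands still between calls to the robot, and variables do not carry over. Pictures are saved under pics/ and viewed, and the job is handed in when it is done.

Besides the shell and the picture viewer there is one more tool, called after ">>>" by a JSON object that holds its "api" and its "payload". carry_out: Moves the arm, as the interface text tells. Its arguments: {"type":"object","properties":{"targets":{"type":"array"},"squeeze":{"type":"number"}},"required":["targets"]}

```bash
ls; mkdir -p pics
python3 - <<'E'
from station import arm
import cv2
s=arm.get_state(); print(s, arm.grip_depth)
for n in("side","top"):
    p,d=arm.grab_frame(n); cv2.imwrite(f"pics/{n}0.png",p[:,:,::-1])
    m=arm.camera_model(n); print(m)
E
```

```text
pics
{'t': 0.0, 'q': array([-8.71932958e-01,  3.59387556e-01,  1.10570165e-02, -3.37664953e-04,
       -1.22408551e+00, -2.88137198e-01]), 'qd': array([-9.86100143e-05,  2.00344860e-03,  1.85943512e-04,  5.41939942e-05,
        6.07247374e-04,  1.69731962e-04]), 'joint_efforts': array([-2.79102887e-04, -5.82721245e+01,  2.93045962e+01,  6.99710727e+00,
        6.85335224e-03, -1.41516525e-04]), 'eef_pos': array([ 0.26945465, -0.61867604,  0.40372345]), 'ee_rot': array([ 3.13994950e+00, -1.55974528e-04, -2.73098135e+00]), 'force': array([0.18212341, 0.72355971, 0.20833813]), 'moment': array([ 0.0018697 , -0.01650774,  0.04370832]), 'width': 0.08776056770082981} 0.1593
{'camera_matrix': array([[463.0888605 ,   0.        , 272.56771096],
       [  0.        , 463.0888605 , 210.91764537],
       [  0.        ,   0.        ,   1.        ]]), 'distortion': array([-0.0565382,  0.       ,  0.       ,  0.       ,  0.       ]), 'world_from_camera': array([[ 0.93742555, -0.25792794,  0.23389424,  0.20706748],
       [-0.34817843, -0.69877317,  0.62489026, -0.82936559],
       [ 0.00226236, -0.66722503, -0.74485276,  1.17032202],
       [ 0.        ,  0.        ,  0.        ,  1.        ]])}
{'camera_matrix': array([[381.11644351,   0.        , 277.94360093],
       [  0.        , 381.11644351, 213.32732054],
       [  0.        ,   0.        ,   1.        ]]), 'distortion': array([0.02919158, 0.        , 0.        , 0.        , 0.        ]), 'world_from_camera': array([[-0.00283884, -0.98880502,  0.14918637,  0.38579874],
       [-0.99971865,  0.00631953,  0.0228623 , -0.00406591],
       [-0.02354914, -0.14907949, -0.98854476,  1.04575479],
       [ 0.        ,  0.        ,  0.        ,  1.        ]])}
```

View pics/side0.png

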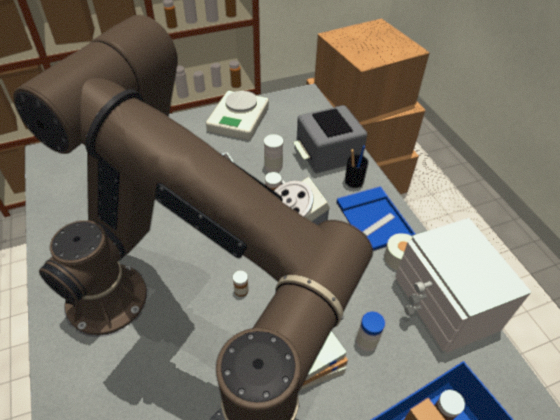

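View pics/top0.png

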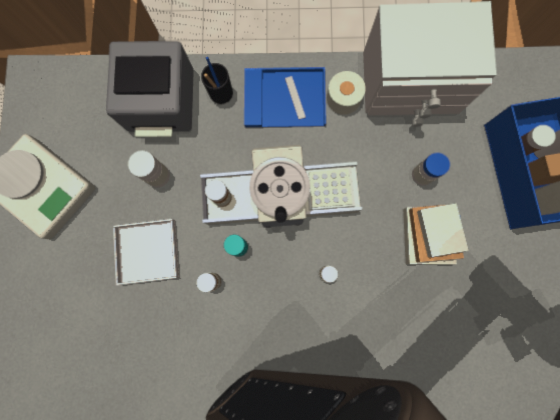

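The top view shows the press around [190,280] with its out-feed to the left (+y). Candidates for the amber bottle:
- white-capped bottle on the out-feed bed, [190,217]
- turquoise look-alike, [245,235]
- vial, [282,206]
- vial, [274,329]
- white stock bottle, [165,145]

I choose [190,217] because it stands on the bed. The empty white tray is at [250,146] and the black crank knob at about [214,280].

```bash
cat > h.py <<'E'
from station import arm
import numpy as np, cv2
def cloud(n):
    p,d=arm.grab_frame(n); m=arm.camera_model(n)
    K=m["camera_matrix"];D=m["distortion"];T=m["world_from_camera"]
    h,w=d.shape; uv=np.stack(np.meshgrid(np.arange(w),np.arange(h)),-1).astype(float).reshape(-1,1,2)
    r=cv2.undistortPoints(uv,K,D).reshape(h,w,2)
    P=np.dstack([r,np.ones((h,w))])*d[...,None]
    W=P@T[:3,:3].T+T[:3,3]; W[d==0]=np.nan
    return p,d,W
def ray(n,rc,z):
    m=arm.camera_model(n);T=m["world_from_camera"]
    r=cv2.undistortPoints(np.array([[[rc[1],rc[0]]]],float),m["camera_matrix"],m["distortion"])[0,0]
    v=T[:3,:3]@np.array([r[0],r[1],1]); return T[:3,3]+v*(z-T[2,3])/v[2]
E
python3 - <<'E'
from h import *
p,d,W=cloud("top"); np.save("W0.npy",W); np.save("p0.npy",p)
cv2.imwrite("pics/crop.png",cv2.resize(p[130:310,100:370,::-1],None,fx=2.9,fy=2.9,interpolation=cv2.INTER_CUBIC))
for q in["press","hub","knob","carrier_mid","bottle_mid","tray","vial_a","vial_b","stock","stock2"]:
    for r in arm.landmark_of("top",q)[:3]:
        i,j=np.round(r["point"]).astype(int); print(q,np.round(r["point"],1),round(r["conf"],2),W[i,j].round(3))
np.set_printoptions(suppress=True)
for (i,j) in[(190,217),(245,235),(282,206),(274,329),(214,280),(188,280),(250,146),(190,335),(190,245)]:
    print(i,j,W[i-1:i+2,j-1:j+2].reshape(-1,3).mean(0).round(3))
E
```

```text
hub [190.8 280.7] 0.8 [0.566 0.009 0.194]
hub [217.1 280.9] 0.5 [0.503 0.008 0.217]
hub [188.2 216.8] 0.4 [0.586 0.165 0.139]
knob [216.1 278.6] 0.72 [0.505 0.013 0.22 ]
carrier_mid [186.2 330.5] 0.63 [ 0.608 -0.12   0.052]
bottle_mid [189.1 219.1] 0.8 [0.584 0.161 0.136]
bottle_mid [246.3 235.9] 0.66 [0.447 0.122 0.1  ]
tray [252.1 147.4] 0.84 [0.438 0.379 0.004]
vial_a [280.4 210.6] 0.69 [0.364 0.186 0.084]
vial_a [274.1 324.9] 0.51 [ 0.378 -0.099  0.077]
vial_b [280.4 210.6] 0.69 [0.364 0.186 0.084]
vial_b [274.1 324.9] 0.51 [ 0.378 -0.099  0.077]
stock [173.2 154.9] 0.79 [0.635 0.332 0.1  ]
stock [177.  421.3] 0.61 [ 0.629 -0.357  0.057]
stock2 [173.2 154.9] 0.79 [0.635 0.332 0.1  ]
stock2 [177.  421.3] 0.61 [ 0.629 -0.357  0.057]
190 217 [0.581 0.165 0.139]
245 235 [0.45  0.125 0.1  ]
282 206 [0.359 0.198 0.084]
274 329 [ 0.378 -0.109  0.075]
214 280 [0.509 0.011 0.219]
188 280 [0.572 0.011 0.198]
250 146 [0.444 0.382 0.004]
190 335 [ 0.597 -0.132  0.056]
190 245 [0.602 0.108 0.04 ]
```

View pics/crop.png

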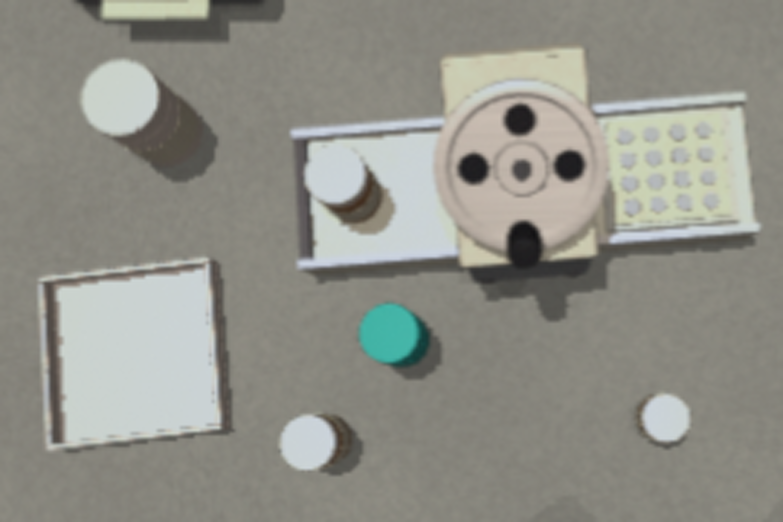

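The crop confirms the white-capped bottle with a brown body on the out-feed bed. The knob is at the robot-side edge of the wheel and the card is at the in-feed end. Next I fit these precisely.

```bash
cat > fit.py <<'E'
from h import *
np.set_printoptions(suppress=True,precision=4)
W=np.load("W0.npy");p=np.load("p0.npy").astype(int)
V=W.reshape(-1,3);ok=~np.isnan(V[:,0])
def sel(c,r,z0,z1):
    m=ok&(np.hypot(V[:,0]-c[0],V[:,1]-c[1])<r)&(V[:,2]>z0)&(V[:,2]<z1); return V[m]
def circ(c,r,z0,z1,name):
    q=sel(c,r,z0,z1); (x,y),R=cv2.minEnclosingCircle((q[:,:2]*1000).astype(np.float32)); print(name,x,y,'R',R,'mean',q.mean(0),len(q)); return q
circ((.585,.165),.05,.13,.15,'bottle cap')
circ((.45,.125),.05,.09,.11,'turq'); circ((.36,.19),.04,.078,.1,'vialL'); circ((.378,-.1),.04,.068,.09,'vialR')
circ((.66,.34),.06,.115,.14,'stock');circ((.63,-.36),.07,.1,.12,'stock2')
# bed rails+bed
m=ok&(V[:,0]>.48)&(V[:,0]<.70)&(V[:,1]>-.25)&(V[:,1]<.26)&(V[:,2]>.030)&(V[:,2]<.06)
q=V[m]; print('bed rect',cv2.minAreaRect((q[:,:2]*1000).astype(np.float32)),len(q))
# tray rim
m=ok&(V[:,0]>.33)&(V[:,0]<.56)&(V[:,1]>.27)&(V[:,1]<.5)&(V[:,2]>.02)&(V[:,2]<.036)
q=V[m]; print('tray rim',cv2.minAreaRect((q[:,:2]*1000).astype(np.float32)),len(q), np.percentile(q[:,0],[0,100]),np.percentile(q[:,1],[0,100]))
# wheel face plane
m=ok&(np.hypot(V[:,0]-.566,V[:,1]-.009)<.09)&(V[:,2]>.15)
q=V[m];c=q.mean(0);u,s,vt=np.linalg.svd(q-c);print('wheel',c,vt[2],s/np.sqrt(len(q)))
# black knob
dark=(p.sum(2)<110).reshape(-1)
m=ok&dark&(np.hypot(V[:,0]-.505,V[:,1]-.010)<.04);q=V[m];print('knob',q.mean(0),q.min(0),q.max(0),len(q)); t=q[q[:,2]>.205];print(t.mean(0),t.min(0),t.max(0),len(t))
# highlight knob / holes
E
python3 fit.py
```

```text
bottle cap 581.5541381835938 170.3880615234375 R 25.683181762695312 mean [0.5811 0.1701 0.1393] 354
turq 451.0773010253906 129.4816131591797 R 25.728269577026367 mean [0.4508 0.1291 0.0993] 338
vialL 358.7310485839844 199.93995666503906 R 24.11722183227539 mean [0.3588 0.1993 0.0842] 292
vialR 377.74566650390625 -109.90015411376953 R 21.641206741333008 mean [ 0.3786 -0.1097  0.0742] 229
stock 653.0540771484375 359.6138610839844 R 34.41065216064453 mean [0.6521 0.3585 0.124 ] 574
stock2 649.8646850585938 -380.9414367675781 R 31.265783309936523 mean [ 0.6488 -0.3797  0.1092] 483
bed rect ((583.6654663085938, 12.444137573242188), (150.82997131347656, 421.8625793457031), 4.246491432189941) 4616
tray rim ((439.6116943359375, 377.9552001953125), (159.2560577392578, 161.30531311035156), 6.307299613952637) 585 [0.3534 0.5262] [0.2911 0.4627]
wheel [0.5803 0.0134 0.1924] [ 0.2405  0.0284 -0.9702] [0.0386 0.0345 0.0113]
knob [0.5089 0.0097 0.2128] [ 0.4941 -0.0004  0.188 ] [0.5298 0.0197 0.2212] 119
[0.5063 0.0098 0.2153] [ 0.4941 -0.0004  0.2051] [0.5224 0.0197 0.2212] 102
```

```bash
cat > fit2.py <<'E'
from h import *
np.set_printoptions(suppress=True,precision=4)
W=np.load("W0.npy");p=np.load("p0.npy").astype(int)
V=W.reshape(-1,3);ok=~np.isnan(V[:,0])
m=ok&(V[:,0]>.48)&(V[:,0]<.70)&(V[:,1]>-.25)&(V[:,1]<.26)&(V[:,2]>.047)&(V[:,2]<.058)
q=V[m]
best=None
# rails: points near x'=+-61
from scipy.optimize import minimize
def cost(a):
    c,s=np.cos(a[2]),np.sin(a[2]); d=q[:,:2]-a[:2]; x=c*d[:,0]+s*d[:,1]
    e=np.abs(np.abs(x)-.061); return np.minimum(e,.006).mean()
for y in np.radians(np.arange(1,8,.25)):
  for x in np.arange(.57,.60,.002):
    k=cost((x,.0124,y))
    if best is None or k<best[0]: best=(k,x,y)
print(best,np.degrees(best[2]))
r=minimize(lambda a:cost((a[0]/100,.0124,a[1]/10)),[best[1]*100,best[2]*10],method='Nelder-Mead'); x0,yaw=r.x[0]/100,r.x[1]/10
print(x0,np.degrees(yaw),r.fun)
c,s=np.cos(yaw),np.sin(yaw); R=np.array([[c,s],[-s,c]])
d=(q[:,:2]-[x0,.0124])@R.T; rl=d[np.abs(np.abs(d[:,0])-.061)<.005]
print('rail y range',rl[:,1].min(),rl[:,1].max(), np.median(rl[rl[:,0]>0,0]),np.median(rl[rl[:,0]<0,0]))
P=(V[:,:2]-[x0,.0124])@R.T
# housing/wheel etc
m=ok&(np.abs(P[:,0])<.1)&(np.abs(P[:,1])<.1)&(V[:,2]>.10); h=np.c_[P,V[:,2]][m]
pl=h[(np.abs(h[:,2]-(.21+(h[:,0]-.085)*np.tan(np.radians(25))))<.01)]
print('housing y range',np.percentile(pl[:,1],[1,99]),pl[:,0].min(),pl[:,0].max(),pl[:,2].min(),pl[:,2].max())
# wheel: axis coords
n=np.array([-.4226,0,.9063]);hub=np.array([-.032,0,.219]);ex=np.array([.9063,0,.4226])
g=h-hub; zz=g@n; u=g@ex; v=g[:,1]
w=np.abs(zz+.030)<.006
print('wheel u',np.percentile(u[w],[1,99]),'v',np.percentile(v[w],[1,99]),np.median(zz[w]),w.sum())
k=(zz>-.01)&(np.hypot(u,v)<.09); print('knob',u[k].min(),u[k].max(),v[k].min(),v[k].max(),zz[k].max(),k.sum(),u[k].mean(),v[k].mean())
top=k&(zz>.018); print('knobtop',u[top].mean(),v[top].mean(),u[top].min(),u[top].max(),v[top].min(),v[top].max(),top.sum())
print('bottle', R@(np.array([.5812,.1702])-[x0,.0124]))
m=ok&(np.abs(P[:,0])<.056)&(P[:,1]<-.06)&(P[:,1]>-.22); b=np.c_[P,V[:,2]][m]
for lo in np.arange(-.215,-.06,.01):
    t=b[(b[:,1]>=lo)&(b[:,1]<lo+.01)]; print(round(lo,3),np.median(t[:,2]) if len(t) else None)
E
python3 fit2.py
```

```text
(np.float64(0.004968627365081737), np.float64(0.594), np.float64(0.07417649320975901)) 4.25
0.5930873186860545 4.294575124759148 0.00494211872144559
rail y range -0.2097156243743087 0.2117243572412288 0.06078777877084645 -0.060754094978671874
housing y range [-0.0551  0.0594] -0.08564077289474858 0.07560454802190793 0.12710563689168175 0.20594726266013963
wheel u [-0.0609  0.0664] v [-0.0632  0.0677] -0.03290327604744536 2400
knob -0.06390277871228021 -0.040534681082053214 -0.008857879280553656 0.018328563175638017 0.024879942580517515 150 -0.05029854971537914 0.004901102811398396
knobtop -0.05301791978975943 0.0046338447540026214 -0.06357442932030657 -0.0408561042596902 -0.0065133595558936755 0.016298661207773582 96
bottle [-0.      0.1582]
-0.215 0.03918967597281031
-0.205 0.0397217969725685
-0.195 0.051056431745547304
-0.185 0.05294556934116679
-0.175 0.05396488525139048
-0.165 0.05229940954373136
-0.155 0.05261472950982293
-0.145 0.0538564166150588
-0.135 0.05247747434551053
-0.125 0.053850749511688445
-0.115 0.052836269854225515
-0.105 0.05368798300968314
-0.095 0.053187968433931754
-0.085 0.051785000712066265
-0.075 0.04887697794691781
-0.065 0.18816441126768252
```

```bash
cat > go.py <<'E'
from h import *
from scipy.spatial.transform import Rotation as Ro
np.set_printoptions(suppress=True,precision=3)
def cur():
    s=arm.get_state(); return s,np.array(s["eef_pos"]),Ro.from_euler('xyz',s["ee_rot"])
def plan(pos,Rt):
    s,p,R=cur()
    print('t',s['t'],'pos',p,'w',s['width'],'F',np.array(s['force']),'q',np.array(s['q']))
    print('rot units',np.degrees((R.inv()*Rt).as_rotvec())/8)
    print('shift units in current axes',R.inv().apply(pos-p)/.025,' in target axes',Rt.inv().apply(pos-p)/.025)
PY=np.radians(4.29); P0=np.array([.5931,.0139,0])
RP=Ro.from_euler('z',PY)
Rdown=Ro.from_euler('xyz',[np.pi,0,PY-np.pi/2])
def press(v): return P0+RP.apply(v)
E
python3 - <<'E'
from go import *
plan(np.array([.5812,.1702,.5]),Rdown)
E
```

```text
t 0.65 pos [ 0.27  -0.619  0.405] w 0.0879413323071989 F [-0.366  0.421 -0.725] q [-0.872  0.359  0.012 -0.    -1.224 -0.288]
rot units [-0.     0.    -8.844]
shift units in current axes [-24.034  23.957  -3.813]  in target axes [-30.54  -14.793  -3.812]
```

>>> {"api": "carry_out", "payload": {"targets": [[[0,0,-0.983,0,0,-0.42,1],[0,0,-0.983,0,0,-0.42,1],[0,0,-0.983,0,0,-0.42,1],[0,0,-0.983,0,0,-0.42,1],[0,0,-0.983,0,0,-0.42,1],[0,0,-0.983,0,0,-0.42,1],[0,0,-0.983,0,0,-0.42,1],[0,0,-0.983,0,0,-0.42,1],[0,0,-0.983,0,0,-0.42,1]]]}}

```text
t: 1.78
eef_pos: [0.2695, -0.6188, 0.4996]
ee_rot: [-3.142, -0.0, -1.491]
force: [-0.1, 0.7, -0.1]
width: 0.0875
```

Run:
```python
from go import *
plan(np.array([.5812,.1702,.5]),Rdown)
```

```text
t 1.775 pos [ 0.27  -0.619  0.5  ] w 0.08752802120425641 F [-0.115  0.728 -0.076] q [-0.872  0.319  0.167 -0.    -1.418  0.952]
rot units [-0.001 -0.     0.035]
shift units in current axes [-30.466 -14.943  -0.018]  in target axes [-30.538 -14.794  -0.018]
```

>>> {"api": "carry_out", "payload": {"targets": [[[0,0,0.035,-0.9,-0.435,0,1],[0,0,0,-0.9,-0.435,0,1],[0,0,0,-0.9,-0.435,0,1],[0,0,0,-0.9,-0.435,0,1],[0,0,0,-0.9,-0.435,0,1],[0,0,0,-0.9,-0.435,0,1],[0,0,0,-0.9,-0.435,0,1],[0,0,0,-0.9,-0.435,0,1],[0,0,0,-0.9,-0.435,0,1],[0,0,0,-0.9,-0.435,0,1],[0,0,0,-0.9,-0.435,0,1],[0,0,0,-0.9,-0.435,0,1],[0,0,0,-0.9,-0.435,0,1],[0,0,0,-0.9,-0.435,0,1],[0,0,0,-0.9,-0.435,0,1],[0,0,0,-0.9,-0.435,0,1],[0,0,0,-0.9,-0.435,0,1],[0,0,0,-0.9,-0.435,0,1],[0,0,0,-0.9,-0.435,0,1],[0,0,0,-0.9,-0.435,0,1]]]}}

```text
t: 4.28
eef_pos: [0.4548, -0.1538, 0.4994]
ee_rot: [-3.141, 0.0, -1.5]
force: [0.4, -0.5, 0.3]
width: 0.0876
```

>>> {"api": "carry_out", "payload": {"targets": [[[0,0,0,-0.9,-0.435,0,1],[0,0,0,-0.9,-0.435,0,1],[0,0,0,-0.9,-0.435,0,1],[0,0,0,-0.9,-0.435,0,1],[0,0,0,-0.9,-0.435,0,1],[0,0,0,-0.9,-0.435,0,1],[0,0,0,-0.9,-0.435,0,1],[0,0,0,-0.9,-0.435,0,1],[0,0,0,-0.9,-0.435,0,1],[0,0,0,-0.9,-0.435,0,1],[0,0,0,-0.9,-0.435,0,1],[0,0,0,-0.9,-0.435,0,1],[0,0,0,-0.9,-0.435,0,1],[0,0,0,-0.6,-0.4,0,1],[0,0,0,0,0,0,1]]]}}

```text
t: 6.15
eef_pos: [0.5848, 0.1641, 0.4984]
ee_rot: [3.141, -0.0, -1.499]
force: [-0.2, -1.1, -0.4]
width: 0.0876
```

Run:
```python
from go import *
plan(np.array([.5812,.1702,.262]),Rdown)
p,d,W=cloud("side"); cv2.imwrite("pics/side1.png",p[:,:,::-1])
```

```text
t 6.15 pos [0.585 0.164 0.498] w 0.0876223294756705 F [-0.179 -1.071 -0.362] q [ 0.595  0.204  0.009 -0.    -1.377 -0.524]
rot units [ 0.007 -0.004 -0.025]
shift units in current axes [-0.258  0.118  9.458]  in target axes [-0.253  0.126  9.458]
```

View pics/side1.png

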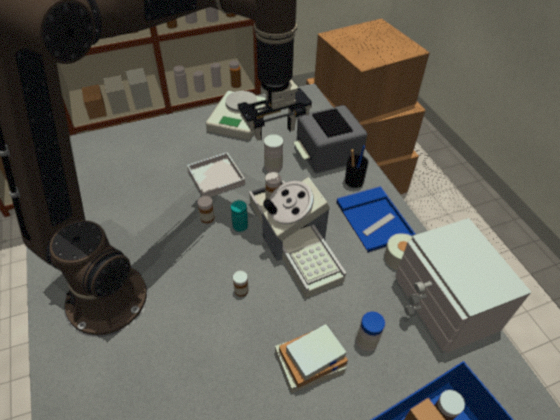

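The side view now shows the press unobstructed: amber bottle cap near [180,272], knob near [205,270], tray near [173,215]. I check the bottle and knob positions from this second camera.

Run:
```python
from go import *
p,d,W=cloud("side"); V=W.reshape(-1,3); np.save("W1.npy",W); np.save("p1.npy",p)
def c(ct,r,z0,z1):
    m=(np.hypot(V[:,0]-ct[0],V[:,1]-ct[1])<r)&(V[:,2]>z0)&(V[:,2]<z1); q=V[m]; (x,y),R=cv2.minEnclosingCircle((q[:,:2]*1000).astype(np.float32)); print(x,y,R,q.mean(0),len(q))
c((.5812,.1702),.04,.132,.15); c((.451,.129),.04,.093,.11); c((.3587,.2),.04,.078,.09)
P=RP.inv().apply(V-P0)
n=np.array([-.4226,0,.9063]);hub=np.array([-.032,0,.219]);ex=np.array([.9063,0,.4226])
g=P-hub; zz=g@n;u=g@ex;v=g[:,1]
w=(np.abs(zz+.030)<.006)&(np.hypot(u,v)<.09); print('wheel',np.percentile(u[w],[1,99]),np.percentile(v[w],[1,99]),np.median(zz[w]))
k=(zz>.015)&(zz<.03)&(np.hypot(u,v)<.09); print('knob',u[k].mean(),v[k].mean(),u[k].min(),u[k].max(),v[k].min(),v[k].max(),zz[k].max(),k.sum())
plan(np.array([.5812,.1702,.262]),Rdown)
```

```text
581.9862060546875 170.1068115234375 27.869678497314453 [0.58  0.167 0.14 ] 170
449.3412170410156 126.60619354248047 27.105642318725586 [0.45  0.126 0.1  ] 175
358.5069274902344 197.56683349609375 26.109699249267578 [0.357 0.197 0.085] 138
wheel [-0.063  0.066] [-0.068  0.065] -0.03181168168633482
knob -0.053979820054963754 -0.000271067100231872 -0.0676476078006239 -0.040851167797919204 -0.011391693140546754 0.013351910909008006 0.027937115600690787 63
t 6.25 pos [0.584 0.163 0.499] w 0.08783125911766809 F [ 0.733 -0.043 -0.275] q [ 0.594  0.202  0.008  0.    -1.378 -0.523]
rot units [ 0.004 -0.002 -0.032]
shift units in current axes [-0.305  0.095  9.477]  in target axes [-0.303  0.099  9.477]
```

>>> {"api": "carry_out", "payload": {"targets": [[[0,0,0,-0.24,0.11,0.5,1],[0,0,0,0,0,0.8,1],[0,0,0,0,0,0.9,1],[0,0,0,0,0,0.9,1],[0,0,0,0,0,0.9,1],[0,0,0,0,0,0.9,1],[0,0,0,0,0,0.9,1],[0,0,0,0,0,0.9,1],[0,0,0,0,0,0.8,1],[0,0,0,0,0,0.7,1],[0,0,0,0,0,0.6,1],[0,0,0,0,0,0.4,1],[0,0,0,0,0,0.25,1],[0,0,0,0,0,0,1]]]}}

```text
t: 8.0
eef_pos: [0.581, 0.1686, 0.2627]
ee_rot: [3.141, -0.0, -1.5]
force: [0.1, -0.4, 0.7]
width: 0.0879
```

>>> {"api": "carry_out", "payload": {"targets": [[[0,0,0,0,0,0,-1],[0,0,0,0,0,0,-1],[0,0,0,0,0,0,-1],[0,0,0,0,0,0,-1],[0,0,0,0,0,0,-1],[0,0,0,0,0,0,-1]]], "squeeze": 20}}

```text
t: 8.75
eef_pos: [0.5811, 0.1686, 0.2631]
ee_rot: [-3.141, 0.0, -1.5]
force: [0.5, -0.1, 1.3]
width: 0.0519
```

Gripped: the opening is 51.9 mm. Lifting.

>>> {"api": "carry_out", "payload": {"targets": [[[0,0,0,0,0,-0.3,-1],[0,0,0,0,0,-0.6,-1],[0,0,0,0,0,-0.8,-1],[0,0,0,0,0,-0.8,-1],[0,0,0,0,0,-0.8,-1],[0,0,0,0,0,-0.7,-1],[0,0,0,0,0,-0.5,-1],[0,0,0,0,0,0,-1]]]}}

```text
t: 9.75
eef_pos: [0.5811, 0.1686, 0.3765]
ee_rot: [-3.14, 0.001, -1.5]
force: [-0.7, -0.5, -1.2]
width: 0.0518
```

Run:
```python
from go import *
plan(np.array([.4396,.378,.230]),Rdown)
p,d,W=cloud("side"); cv2.imwrite("pics/side2.png",p[:,:,::-1])
V=W.reshape(-1,3)
m=(V[:,0]>.33)&(V[:,0]<.56)&(V[:,1]>.27)&(V[:,1]<.5)&(V[:,2]>.022)&(V[:,2]<.036)
print('tray',cv2.minAreaRect((V[m][:,:2]*1000).astype(np.float32)))
```

```text
t 9.75 pos [0.581 0.169 0.377] w 0.051797774861751265 F [-0.713 -0.47  -1.177] q [ 0.605  0.264 -0.19   0.    -1.115 -0.535]
rot units [-0.012  0.006 -0.032]
shift units in current axes [-8.747  5.066  5.861]  in target axes [-8.775  5.017  5.861]
tray ((438.1650390625, 375.5008239746094), (163.6517333984375, 165.63296508789062), 5.965667724609375)
```

View pics/side2.png

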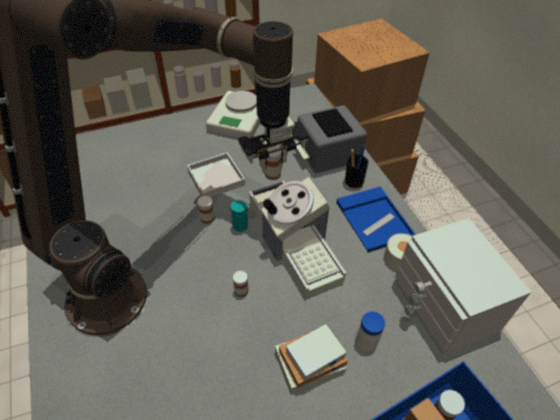

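The side view shows the bottle held upright near [165,272], lifted clear, and the out-feed bed empty. Moving over the tray.

>>> {"api": "carry_out", "payload": {"targets": [[[0,0,0,-0.4,0.23,0,-1],[0,0,0,-0.8,0.46,0,-1],[0,0,0,-0.8,0.46,0,-1],[0,0,0,-0.8,0.46,0,-1],[0,0,0,-0.8,0.46,0,-1],[0,0,0,-0.8,0.46,0,-1],[0,0,0,-0.8,0.46,0,-1],[0,0,0,-0.8,0.46,0,-1],[0,0,0,-0.8,0.46,0,-1],[0,0,0,-0.8,0.46,0,-1],[0,0,0,-0.8,0.46,0,-1],[0,0,0,-0.35,0.2,0,-1],[0,0,0,0,0,0,-1],[0,0,0,0,0,0.5,-1],[0,0,0,0,0,0.8,-1],[0,0,0,0,0,0.8,-1],[0,0,0,0,0,0.8,-1],[0,0,0,0,0,0.8,-1],[0,0,0,0,0,0.7,-1],[0,0,0,0,0,0.5,-1]]]}}

```text
t: 12.3
eef_pos: [0.4403, 0.377, 0.2513]
ee_rot: [3.141, -0.001, -1.502]
force: [-0.6, 0.1, -0.9]
width: 0.0519
```

>>> {"api": "carry_out", "payload": {"targets": [[[0,0,0,0,0,0.3,-1],[0,0,0,0,0,0.2,-1],[0,0,0,0,0,0.2,-1],[0,0,0,0,0,0,-1],[0,0,0,0,0,0,-1]]]}}

```text
t: 12.92
eef_pos: [0.4402, 0.3781, 0.2357]
ee_rot: [-3.141, 0.0, -1.5]
force: [-0.2, -0.2, -0.5]
width: 0.0514
```

>>> {"api": "carry_out", "payload": {"targets": [[[0,0,0,0,0,0.15,-1],[0,0,0,0,0,0.1,-1],[0,0,0,0,0,0.06,-1],[0,0,0,0,0,0,-1]]]}}

```text
t: 13.42
eef_pos: [0.4401, 0.3779, 0.2281]
ee_rot: [-3.142, -0.0, -1.5]
force: [-1.5, -0.9, 4.3]
width: 0.0517
```

Contact (4 N up) at the expected height. I release slowly and rise.

>>> {"api": "carry_out", "payload": {"targets": [[[0,0,0,0,0,0,0.4],[0,0,0,0,0,0,0.7],[0,0,0,0,0,0,1],[0,0,0,0,0,0,1],[0,0,0,0,0,0,1],[0,0,0,0,0,-0.3,1],[0,0,0,0,0,-0.6,1],[0,0,0,0,0,-0.9,1],[0,0,0,0,0,-0.9,1],[0,0,0,0,0,-0.9,1],[0,0,0,0,0,-0.9,1],[0,0,0,0,0,-0.9,1],[0,0,0,0,0,-0.9,1],[0,0,0,0,0,-0.9,1],[0,0,0,0,0,-0.9,1],[0,0,0,0,0,-0.9,1],[0,0,0,0,0,-0.9,1]]]}}

```text
t: 15.55
eef_pos: [0.4399, 0.3775, 0.4774]
ee_rot: [-3.141, 0.001, -1.5]
force: [-0.2, 0.9, 0.5]
width: 0.0875
```

```bash
cat >> go.py <<'E'
n=np.array([-.4226,0,.9063]);hub=np.array([-.032,0,.219]);ex=np.array([.9063,0,.4226])
# tool z=-n ; tool y ~ -ex (in-plane tilt from Rdown)
Rk=RP*Ro.from_matrix(np.c_[[0,-1,0],-ex,-n])
def knob(th,off=0.): # TCP for crank handle angle th, off = backing-off along axis
    k=hub+.055*(-np.cos(th)*ex+np.sin(th)*np.array([0,1,0]))+n*(arm.grip_depth+off)
    return press(k)
E
python3 - <<'E'
from go import *
print(Rk.as_matrix(), np.linalg.det(Rk.as_matrix()))
print(knob(0),knob(0,.1))
plan(knob(0,.1),Rk)
for c in("side","top"):
    p,d,W=cloud(c); cv2.imwrite(f"pics/{c}3.png",p[:,:,::-1])
E
```

```text
[[ 0.075 -0.904  0.421]
 [-0.997 -0.068  0.032]
 [ 0.    -0.423 -0.906]] 1.0000000000000002
[0.444 0.003 0.34 ] [ 0.402 -0.     0.431]
t 15.55 pos [0.44  0.377 0.477] w 0.08750319120165716 F [-0.183  0.9    0.536] q [ 1.047  0.163 -0.088  0.    -1.318 -0.976]
rot units [ 3.118  0.001 -0.033]
shift units in current axes [14.974  2.569  1.846]  in target axes [14.961  3.175  0.577]
```

View pics/side3.png

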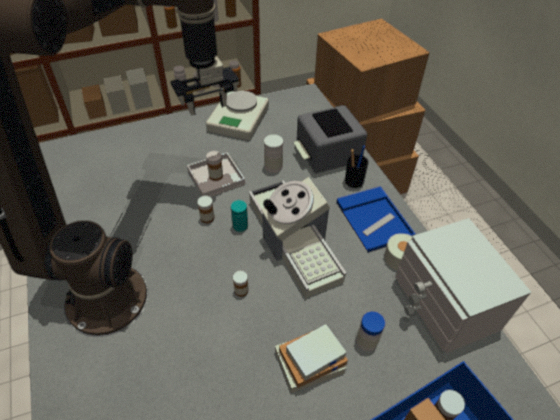

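View pics/top3.png

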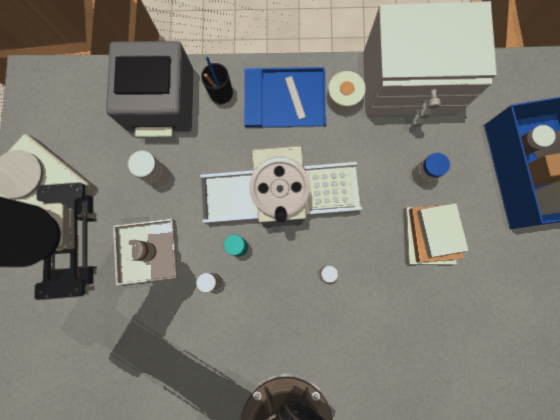

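Both views show the bottle upright in the tray (top [250,140]) with nothing else disturbed. Now I tilt the tool to the wheel's axis and go to the knob.

>>> {"api": "carry_out", "payload": {"targets": [[[0.78,0,0,0,0,0,1],[0.78,0,0,0,0,0,1],[0.78,0,0,0,0,0,1],[0.78,0,-0.033,0,0,0,1],[0,0,0,0.5,0.1,0,1],[0,0,0,0.9,0.2,0,1],[0,0,0,0.9,0.2,0,1],[0,0,0,0.9,0.2,0,1],[0,0,0,0.9,0.2,0,1],[0,0,0,0.9,0.2,0,1],[0,0,0,0.9,0.2,0,1],[0,0,0,0.9,0.2,0,1],[0,0,0,0.9,0.2,0,1],[0,0,0,0.9,0.2,0,1],[0,0,0,0.9,0.2,0,1],[0,0,0,0.9,0.2,0,1],[0,0,0,0.9,0.2,0,1]]]}}

```text
t: 17.77
eef_pos: [0.4043, 0.0905, 0.4491]
ee_rot: [-2.706, -0.002, -1.496]
force: [0.5, 0.2, -0.1]
width: 0.0877
```

Run:
```python
from go import *
plan(knob(0,.06),Rk)
```

```text
t 17.775 pos [0.404 0.09  0.449] w 0.08774251179266958 F [ 0.457  0.231 -0.104] q [ 0.818 -0.279 -0.76   0.41  -0.804 -0.987]
rot units [ 0.004 -0.011  0.004]
shift units in current axes [3.616 0.634 2.121]  in target axes [3.62  0.634 2.115]
```

```bash
cat > kin.py <<'E'
from go import *
from scipy.optimize import least_squares
S=[([-.872,.359,.012,0,-1.224,-.288],[.2695,-.6187,.4037]),([-.872,.319,.167,0,-1.418,.952],[.2695,-.6188,.4996]),
([.595,.204,.009,0,-1.377,-.524],[.5848,.1641,.4984]),([.605,.264,-.19,0,-1.115,-.535],[.5811,.1686,.3765]),
([1.047,.163,-.088,0,-1.318,-.976],[.4399,.3775,.4774]),([.818,-.279,-.76,.41,-.804,-.987],[.4043,.0905,.4491])]
def fk(q,L,s4=1):
    h,L1,L2,a,off,Lt,w=L
    R=Ro.from_euler('z',q[0]); p=np.array([0,0,h])
    Ra=R*Ro.from_euler('y',q[1]); p=p+Ra.apply([0,0,L1]) +Ra.apply([a,0,0])*0
    Rf=R*Ro.from_euler('y',q[1]-q[2]); p=p+Rf.apply([L2,-off,a])
    Rf=Rf*Ro.from_euler('x',s4*q[3])
    Rw=Rf*Ro.from_euler('y',-q[4])
    p=p+Rw.apply([Lt,0,w])
    return p,Rw
if __name__=="__main__":
  for s4 in(1,-1):
    r=least_squares(lambda L:np.r_[np.concatenate([fk(q,L,s4)[0]-p for q,p in S]),np.linalg.norm([0])*0, *[.3*(fk(q,L,s4)[1].apply([1,0,0])-(Rk if q[3] else Rdown).as_matrix()[:,2]) for q,p in S[-1:]]],[.3,.4,.4,0,.19,.2,0])
    print(s4,r.x,np.abs(r.fun).max(),r.fun[-6:])
E
python3 kin.py
```

```text
1 [ 0.168  0.457  0.329 -0.008  0.194  0.057  0.169] 0.12578523156876614 [ 0.003 -0.013  0.    -0.126  0.117 -0.   ]
-1 [ 0.304  0.566  0.363 -0.028  0.191  0.27   0.113] 0.020183919238046966 [-0.003 -0.012  0.    -0.    -0.001 -0.   ]
```

```bash
cat > kin2.py <<'E'
from kin import *
def fk(q,L):
    h,L1,L2,off,o2,Lt=L; a=w=0
    R=Ro.from_euler('z',q[0]); p=np.array([0,0,h])
    p=p+(R*Ro.from_euler('y',q[1])).apply([0,0,L1])
    Rf=R*Ro.from_euler('y',q[1]-q[2]); p=p+Rf.apply([L2,-off,a])
    Rw=Rf*Ro.from_euler('x',-q[3])
    p=p+Rw.apply([0,-o2,0]); Rw=Rw*Ro.from_euler('y',-q[4])
    return p+Rw.apply([Lt,0,w]),Rw
def fk_ur(q,L):
    # roll about an axis perpendicular: wrist1 pitch folded; q4 about vertical-like axis
    h,L1,L2,off,o2,Lt=L
    return None
r=least_squares(lambda L:np.concatenate([fk(q,L)[0]-p for q,p in S]),[.3,.5,.36,.1,.1,.27])
L=r.x
print(L,np.abs(r.fun).max(),r.fun[-3:])
if __name__=="__main__":
  q=np.array(S[-1][0])
  for th in np.arange(0,8.1,.5):
    for off in ([.06,0] if th==0 else [0]):
      g=knob(th,off)
      f=lambda q:np.r_[fk(q,L)[0]-g,.3*(fk(q,L)[1].apply([1,0,0])-Rk.as_matrix()[:,2])]
      s=least_squares(f,q[:5],bounds=([-3.07,-1.43,-1.02,-3.03,-3.05],[3.07,2.12,1.25,1.67,0]));q=s.x
      print(round(th,1),off,q,'res',np.abs(s.fun).max())
E
python3 kin2.py
```

```text
[ 0.198  0.602  0.463 -0.     0.192  0.2  ] 0.0006357586861481801 [-0. -0.  0.]
0.0 0.06 [ 0.552 -0.229 -0.832  0.349 -0.604] res 7.632644516419873e-13
0.0 0 [ 0.49  -0.11  -0.913  0.452 -0.401] res 7.537220847453341e-13
0.5 0 [ 0.543 -0.103 -0.914  0.498 -0.411] res 1.095813056961603e-09
1.0 0 [ 0.572 -0.079 -0.873  0.499 -0.435] res 6.311884614973451e-09
1.5 0 [ 0.571 -0.046 -0.805  0.464 -0.466] res 9.820894097956057e-13
2.0 0 [ 0.542 -0.013 -0.728  0.41  -0.497] res 6.761174953240357e-13
2.5 0 [ 0.493  0.012 -0.66   0.351 -0.522] res 6.688434139867638e-09
3.0 0 [ 0.437  0.026 -0.616  0.297 -0.537] res 2.497424489433797e-10
3.5 0 [ 0.383  0.026 -0.603  0.253 -0.538] res 3.293586514629965e-10
4.0 0 [ 0.344  0.013 -0.623  0.227 -0.524] res 1.3514189767249717e-14
4.5 0 [ 0.329 -0.013 -0.673  0.225 -0.497] res 4.0496761777308875e-10
5.0 0 [ 0.345 -0.046 -0.747  0.256 -0.461] res 2.335631688055173e-14
5.5 0 [ 0.391 -0.08  -0.827  0.323 -0.426] res 5.801276126149446e-13
6.0 0 [ 0.454 -0.104 -0.892  0.408 -0.404] res 7.91033905045424e-16
6.5 0 [ 0.515 -0.109 -0.919  0.477 -0.403] res 1.0241807402167069e-15
7.0 0 [ 0.559 -0.094 -0.901  0.504 -0.42 ] res 5.49371603764115e-10
7.5 0 [ 0.576 -0.065 -0.846  0.488 -0.448] res 1.3675727217332678e-13
8.0 0 [ 0.561 -0.031 -0.771  0.442 -0.48 ] res 1.4989093299888623e-12
```

The fitted kinematics (0.6 mm residual) shows the whole circle is reachable within the joint ranges. Next I go above the knob.

>>> {"api": "carry_out", "payload": {"targets": [[[0,0,0,0.6,0.1,0.3,1],[0,0,0,0.8,0.15,0.5,1],[0,0,0,0.8,0.15,0.5,1],[0,0,0,0.8,0.15,0.5,1],[0,0,0,0.6,0.08,0.3,1],[0,0,0,0,0,0,1],[0,0,0,0,0,0,1]]]}}

```text
t: 18.65
eef_pos: [0.4193, 0.0026, 0.3956]
ee_rot: [-2.705, -0.002, -1.497]
force: [-0.9, 0.5, 0.5]
width: 0.0876
```

Run:
```python
from go import *
plan(knob(0.03,0.0),Rk)
for c in("side","top"):
    p,d,W=cloud(c); cv2.imwrite(f"pics/{c}4.png",cv2.resize(p[100:310,140:420,::-1],None,fx=2.6,fy=2.6))
```

```text
t 18.65 pos [0.419 0.003 0.396] w 0.0876325852993311 F [-0.918  0.524  0.464] q [ 0.557 -0.23  -0.832  0.353 -0.608 -0.737]
rot units [ 0.    -0.012  0.001]
shift units in current axes [-0.     0.029  2.433]  in target axes [0.004 0.029 2.433]
```

View pics/side4.png

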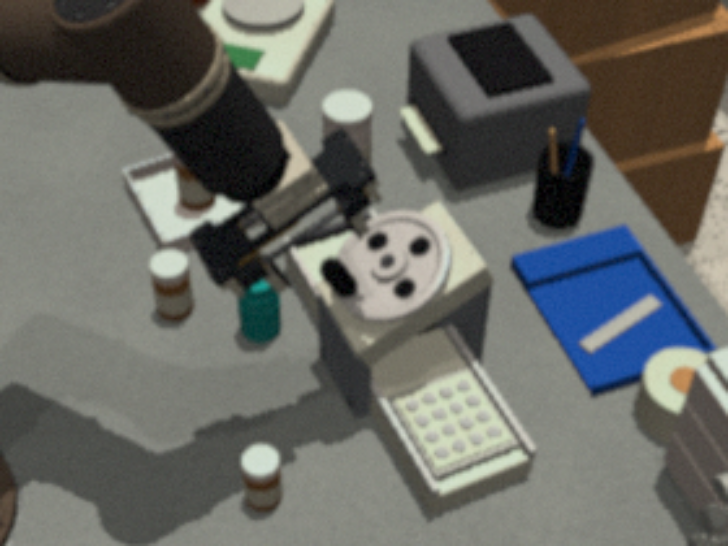

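View pics/top4.png

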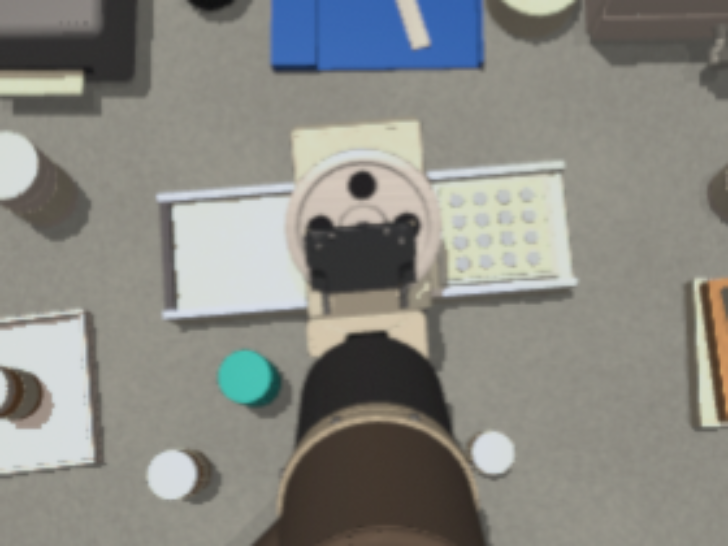

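The gripper is above the knob along the wheel's axis, with the wheel and knob visible just ahead of it (side crop [275,340]). I advance and close.

>>> {"api": "carry_out", "payload": {"targets": [[[0,0,0,0,0,0.3,1],[0,0,0,0,0,0.4,1],[0,0,0,0,0,0.4,1],[0,0,0,0,0,0.4,1],[0,0,0,0,0,0.35,1],[0,0,0,0,0,0.3,1],[0,0,0,0,0,0.2,1],[0,0,0,0,0,0,1]]]}}

```text
t: 19.75
eef_pos: [0.444, 0.0043, 0.3416]
ee_rot: [-2.707, -0.002, -1.496]
force: [-0.3, -0.7, 1.1]
width: 0.0877
```

>>> {"api": "carry_out", "payload": {"targets": [[[0,0,0,0,0,0,-1],[0,0,0,0,0,0,-1],[0,0,0,0,0,0,-1],[0,0,0,0,0,0,-1],[0,0,0,0,0,0,-1],[0,0,0,0,0,0,-1],[0,0,0,0,0,0,-1],[0,0,0,0,0,0,-1]]], "squeeze": 30}}

```text
t: 20.75
eef_pos: [0.4442, 0.0046, 0.3421]
ee_rot: [-2.705, -0.001, -1.496]
force: [3.4, -0.8, -1.2]
width: 0.0274
```

Run:
```python
from go import *
plan(knob(0.03,0.0),Rk)
```

```text
t 20.75 pos [0.444 0.005 0.342] w 0.02739385907297148 F [ 3.357 -0.777 -1.182] q [ 0.496 -0.113 -0.911  0.453 -0.409 -0.805]
rot units [ 0.001 -0.01   0.004]
shift units in current axes [0.008 0.034 0.072]  in target axes [0.008 0.034 0.072]
```

Knob gripped (27.4 mm). The script works out the rows for the clockwise circle.

```bash
cat >> go.py <<'E'
def theta():
    s,p,R=cur(); k=RP.inv().apply(p+R.apply([0,0,arm.grip_depth])-P0)-hub
    u,v=k@ex,k[1]; return np.arctan2(v,-u),np.hypot(u,v),k@n
def circ(th0,th1,N):
    th=np.linspace(th0,th1,N+1)
    print(' '.join(f'({a:.2f},{b:.2f})' for a,b in zip(-2.2*np.diff(np.sin(th)),2.2*np.diff(np.cos(th)))))
E
python3 - <<'E'
from go import *
print(theta()); circ(.0,4.0,20); circ(4,8,20)
E
```

```text
(np.float64(0.03024366393551623), np.float64(0.05416296307803893), np.float64(0.0018015675998087782))
(-0.44,-0.04) (-0.42,-0.13) (-0.39,-0.21) (-0.34,-0.28) (-0.27,-0.34) (-0.20,-0.39) (-0.12,-0.42) (-0.03,-0.44) (0.06,-0.44) (0.14,-0.42) (0.22,-0.38) (0.29,-0.33) (0.35,-0.26) (0.40,-0.19) (0.43,-0.11) (0.44,-0.02) (0.43,0.07) (0.41,0.15) (0.37,0.23) (0.32,0.30)
(0.25,0.36) (0.18,0.40) (0.09,0.43) (0.01,0.44) (-0.08,0.43) (-0.17,0.41) (-0.24,0.37) (-0.31,0.31) (-0.37,0.24) (-0.41,0.16) (-0.43,0.08) (-0.44,-0.01) (-0.43,-0.09) (-0.40,-0.18) (-0.36,-0.25) (-0.30,-0.32) (-0.23,-0.37) (-0.15,-0.41) (-0.07,-0.43) (0.02,-0.44)
```

>>> {"api": "carry_out", "payload": {"targets": [[[0,0,0,-0.44,-0.04,0,-1],[0,0,0,-0.42,-0.13,0,-1],[0,0,0,-0.39,-0.21,0,-1],[0,0,0,-0.34,-0.28,0,-1],[0,0,0,0,0,0,-1]]]}}

```text
t: 21.38
eef_pos: [0.4574, 0.0448, 0.3498]
ee_rot: [-2.705, -0.004, -1.498]
force: [25.1, -15.0, -5.3]
width: 0.0275
```

Run:
```python
from go import *
print(theta()); plan(knob(0.8),Rk)
p,d,W=cloud("top"); cv2.imwrite("pics/top5.png",cv2.resize(p[100:310,140:420,::-1],None,fx=2.6,fy=2.6))
```

```text
(np.float64(0.8383607758176571), np.float64(0.054256512671647196), np.float64(0.0019445234969237423))
t 21.375 pos [0.457 0.045 0.35 ] w 0.027505848547188013 F [ 25.094 -15.043  -5.317] q [ 0.569 -0.091 -0.889  0.506 -0.434 -0.921]
rot units [-0.001 -0.029 -0.001]
shift units in current axes [0.061 0.081 0.078]  in target axes [0.062 0.081 0.078]
```

View pics/top5.png

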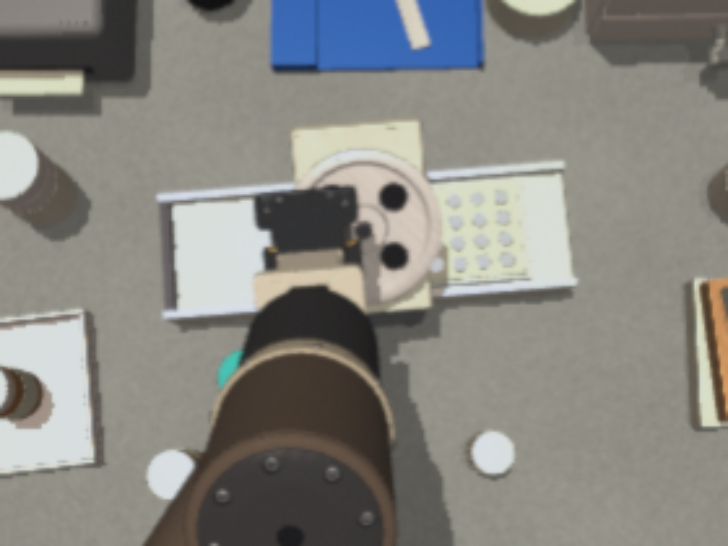

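The crank and carrier move with the handle. The 29 N radial load comes from my rows being phased 0.03 rad off, about 1.4 mm. I correct with measured angles and shorter batches.

```bash
cat > nxt.py <<'E'
from go import *
import sys,json
# usage: dth N ; keeps measured points to refine the centre
N=int(sys.argv[1]); dth=float(sys.argv[2]); k=20e3
s,p,R=cur(); g=RP.inv().apply(p+R.apply([0,0,arm.grip_depth])-P0)-hub; u,v=g@ex,g[1]
try: H=json.load(open("hist.json"))
except: H=[[-.0541,.0016],[-.0363,.0403]]
H.append([u,v]); json.dump(H,open("hist.json","w"))
A=np.array(H)
from scipy.optimize import least_squares
c=least_squares(lambda c:np.r_[np.hypot(A[:,0]-c[0],A[:,1]-c[1])-.055,.3*(c-[.0009,-.0002])],[.0009,-.0002]).x
F=R.inv().apply(s['force']); 
th=np.arctan2(v-c[1],-(u-c[0])); r=np.hypot(u-c[0],v-c[1])
print('t',s['t'],'centre',c*1e3,'theta',th,th+2*np.pi,'r',r*1e3,'Ftool',F,'w',s['width'])
# current command in tool coordinates (x=-v, y=-u), metres
cmd=np.array([-v,-u])-F[:2]/k
x=cmd.copy(); out=[]
for i in range(1,N+1):
    t=th+dth*i; q=np.array([-(c[1]+.055*np.sin(t)), -(c[0]-.055*np.cos(t))])
    d=np.round((q-x)/.025,2); out.append(d); x=x+d*.025
print(', '.join(f'[0,0,0,{a:.2f},{b:.2f},0,-1]' for a,b in out)); print('rot',np.degrees((R.inv()*Rk).as_rotvec())/8)
E
python3 nxt.py 10 .2
```

```text
t 21.425 centre [ 0.874 -0.229] theta 0.8292670446282261 7.112452351807812 r 55.00014878704332 Ftool [ 16.317 -18.459  16.204] w 0.027317854071993376
[0,0,0,-0.23,-0.39,0,-1], [0,0,0,-0.19,-0.40,0,-1], [0,0,0,-0.10,-0.42,0,-1], [0,0,0,-0.02,-0.44,0,-1], [0,0,0,0.07,-0.44,0,-1], [0,0,0,0.15,-0.41,0,-1], [0,0,0,0.23,-0.37,0,-1], [0,0,0,0.31,-0.32,0,-1], [0,0,0,0.36,-0.25,0,-1], [0,0,0,0.40,-0.18,0,-1]
rot [-0.003 -0.027 -0.002]
```

>>> {"api": "carry_out", "payload": {"targets": [[[0,0,0,-0.23,-0.39,0.03,-1],[0,0,0,-0.19,-0.4,0,-1],[0,0,0,-0.1,-0.42,0,-1],[0,0,0,-0.02,-0.44,0,-1],[0,0,0,0.07,-0.44,0,-1],[0,0,0,0.15,-0.41,0,-1],[0,0,0,0,0,0,-1]]]}}

```text
t: 22.3
eef_pos: [0.5125, 0.0568, 0.3756]
ee_rot: [-2.705, -0.003, -1.498]
force: [-3.1, -4.5, 8.8]
width: 0.0272
```

```bash
python3 nxt.py 10 .2
```

```text
t 22.3 centre [ 0.607 -0.643] theta 2.0356700516431046 8.318855358822692 r 54.76036911430645 Ftool [ 4.322 -0.643 -9.412] w 0.02718295904254892
[0,0,0,0.24,-0.38,0,-1], [0,0,0,0.30,-0.31,0,-1], [0,0,0,0.36,-0.25,0,-1], [0,0,0,0.40,-0.18,0,-1], [0,0,0,0.43,-0.09,0,-1], [0,0,0,0.44,0.00,0,-1], [0,0,0,0.43,0.09,0,-1], [0,0,0,0.41,0.16,0,-1], [0,0,0,0.36,0.25,0,-1], [0,0,0,0.31,0.31,0,-1]
rot [ 0.001 -0.022 -0.003]
```

>>> {"api": "carry_out", "payload": {"targets": [[[0,0,0,0.24,-0.38,-0.01,-1],[0,0,0,0.3,-0.31,0,-1],[0,0,0,0.36,-0.25,0,-1],[0,0,0,0.4,-0.18,0,-1],[0,0,0,0.43,-0.09,0,-1],[0,0,0,0.44,0,0,-1],[0,0,0,0,0,0,-1]]]}}

```text
t: 23.18
eef_pos: [0.5438, 0.005, 0.3884]
ee_rot: [-2.705, -0.002, -1.497]
force: [1.2, -3.0, 5.5]
width: 0.0274
```

```bash
python3 nxt.py 10 .2
```

```text
t 23.175 centre [ 0.658 -0.631] theta -3.0524562510401543 3.230729056139432 r 55.10627255824856 Ftool [ 3.055 -3.173 -4.528] w 0.027387337891472366
[0,0,0,0.44,0.08,0,-1], [0,0,0,0.40,0.17,0,-1], [0,0,0,0.37,0.24,0,-1], [0,0,0,0.31,0.31,0,-1], [0,0,0,0.24,0.37,0,-1], [0,0,0,0.16,0.41,0,-1], [0,0,0,0.08,0.43,0,-1], [0,0,0,-0.01,0.44,0,-1], [0,0,0,-0.09,0.43,0,-1], [0,0,0,-0.18,0.40,0,-1]
rot [-0.005 -0.014  0.   ]
```

Forces are small. Continuing with 10 rows.

>>> {"api": "carry_out", "payload": {"targets": [[[0,0,0,0.44,0.08,0,-1],[0,0,0,0.4,0.17,0,-1],[0,0,0,0.37,0.24,0,-1],[0,0,0,0.31,0.31,0,-1],[0,0,0,0.24,0.37,0,-1],[0,0,0,0.16,0.41,0,-1],[0,0,0,0.08,0.43,0,-1],[0,0,0,-0.01,0.44,0,-1],[0,0,0,0,0,0,-1]]]}}

```text
t: 24.3
eef_pos: [0.4903, -0.0491, 0.3615]
ee_rot: [-2.707, -0.002, -1.497]
force: [-8.1, 1.7, 9.0]
width: 0.0276
```

```bash
python3 nxt.py 10 .2
```

```text
t 24.3 centre [ 0.596 -0.829] theta -1.4107517678095747 4.872433539370012 r 55.356255834716464 Ftool [ -2.254   3.412 -11.484] w 0.027589095532915407
[0,0,0,-0.13,0.43,0,-1], [0,0,0,-0.20,0.39,0,-1], [0,0,0,-0.27,0.35,0,-1], [0,0,0,-0.33,0.29,0,-1], [0,0,0,-0.38,0.21,0,-1], [0,0,0,-0.42,0.14,0,-1], [0,0,0,-0.44,0.04,0,-1], [0,0,0,-0.43,-0.04,0,-1], [0,0,0,-0.43,-0.12,0,-1], [0,0,0,-0.38,-0.21,0,-1]
rot [ 0.014 -0.016 -0.001]
```

>>> {"api": "carry_out", "payload": {"targets": [[[0,0,0,-0.13,0.43,-0.01,-1],[0,0,0,-0.2,0.39,0,-1],[0,0,0,-0.27,0.35,0,-1],[0,0,0,-0.33,0.29,0,-1],[0,0,0,-0.38,0.21,0,-1],[0,0,0,-0.42,0.14,0,-1],[0,0,0,-0.44,0.04,0,-1],[0,0,0,-0.43,-0.04,0,-1],[0,0,0,0,0,0,-1]]]}}

```text
t: 25.42
eef_pos: [0.445, 0.013, 0.3426]
ee_rot: [-2.707, -0.003, -1.496]
force: [-9.6, 3.1, 11.7]
width: 0.0275
```

```bash
python3 nxt.py 10 .2
```

```text
t 25.425 centre [ 0.685 -0.831] theta 0.1958710582917645 6.479056365471351 r 54.70654287922206 Ftool [ -3.749   3.495 -14.574] w 0.027515100135238613
[0,0,0,-0.43,-0.11,0,-1], [0,0,0,-0.39,-0.21,0,-1], [0,0,0,-0.33,-0.28,0,-1], [0,0,0,-0.28,-0.34,0,-1], [0,0,0,-0.20,-0.39,0,-1], [0,0,0,-0.12,-0.43,0,-1], [0,0,0,-0.03,-0.43,0,-1], [0,0,0,0.05,-0.44,0,-1], [0,0,0,0.14,-0.42,0,-1], [0,0,0,0.22,-0.38,0,-1]
rot [ 0.013 -0.017  0.005]
```

>>> {"api": "carry_out", "payload": {"targets": [[[0,0,0,-0.43,-0.11,-0.02,-1],[0,0,0,-0.39,-0.21,0,-1],[0,0,0,-0.33,-0.28,0,-1],[0,0,0,-0.28,-0.34,0,-1],[0,0,0,-0.2,-0.39,0,-1],[0,0,0,-0.12,-0.43,0,-1],[0,0,0,0,0,0,-1]]]}}

```text
t: 26.3
eef_pos: [0.4821, 0.0594, 0.3616]
ee_rot: [-2.707, -0.003, -1.497]
force: [1.6, -3.1, 4.7]
width: 0.0272
```

```bash
python3 nxt.py 8 .1
python3 - <<'E'
from go import *
p,d,W=cloud("top"); cv2.imwrite("pics/top6.png",cv2.resize(p[100:310,140:420,::-1],None,fx=2.6,fy=2.6))
E
```

```text
t 26.3 centre [ 0.681 -0.893] theta 1.406189633529879 7.689374940709465 r 54.815939135218066 Ftool [ 3.208 -3.214 -3.689] w 0.027170416296274504
[0,0,0,-0.03,-0.22,0,-1], [0,0,0,0.00,-0.22,0,-1], [0,0,0,0.02,-0.22,0,-1], [0,0,0,0.04,-0.22,0,-1], [0,0,0,0.06,-0.21,0,-1], [0,0,0,0.08,-0.20,0,-1], [0,0,0,0.11,-0.20,0,-1], [0,0,0,0.12,-0.18,0,-1]
rot [ 0.014 -0.023  0.002]
```

View pics/top6.png

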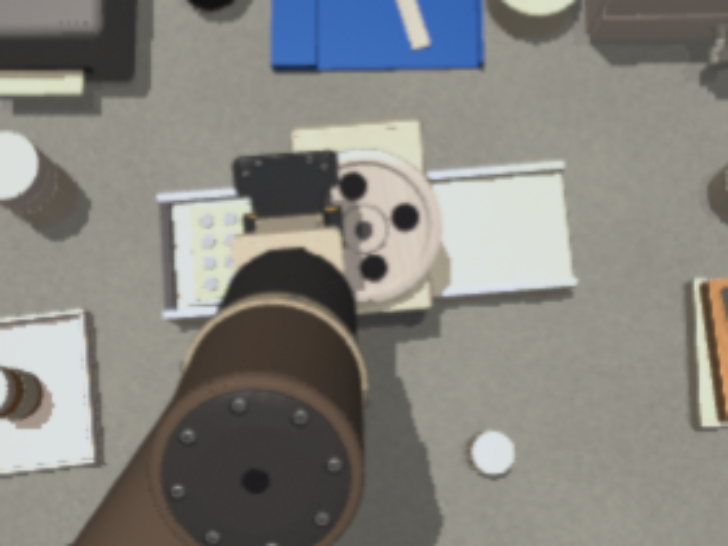

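The card is now close to the out-feed end stop (crop [250,185]). I finish slowly and watch for the stop.

>>> {"api": "carry_out", "payload": {"targets": [[[0,0,0,-0.03,-0.22,0,-1],[0,0,0,0,-0.22,0,-1],[0,0,0,0.02,-0.22,0,-1],[0,0,0,0,0,0,-1]]]}}

```text
t: 26.85
eef_pos: [0.4967, 0.0607, 0.3684]
ee_rot: [-2.707, -0.003, -1.497]
force: [-1.8, -2.2, 6.1]
width: 0.0271
```

```bash
python3 nxt.py 5 .03
```

```text
t 26.85 centre [ 0.669 -0.93 ] theta 1.7032986052571442 7.98648391243673 r 54.860494993459206 Ftool [ 2.071 -0.752 -6.333] w 0.0270887421397012
[0,0,0,0.01,-0.07,0,-1], [0,0,0,0.01,-0.06,0,-1], [0,0,0,0.01,-0.07,0,-1], [0,0,0,0.02,-0.06,0,-1], [0,0,0,0.02,-0.06,0,-1]
rot [ 0.015 -0.021  0.001]
```

>>> {"api": "carry_out", "payload": {"targets": [[[0,0,0,0.01,-0.07,0,-1],[0,0,0,0.01,-0.06,0,-1],[0,0,0,0,0,0,-1]]]}}

```text
t: 27.22
eef_pos: [0.4982, 0.0604, 0.369]
ee_rot: [-2.71, -0.002, -1.497]
force: [-20.0, 5.6, 12.4]
width: 0.0274
```

```bash
python3 nxt.py 5 .03
```

```text
t 27.225 centre [ 0.646 -0.992] theta 1.7261056199650666 8.009290927144653 r 54.70459595747305 Ftool [ -7.019  12.533 -19.493] w 0.027447613378786158
[0,0,0,-0.01,-0.04,0,-1], [0,0,0,0.01,-0.07,0,-1], [0,0,0,0.01,-0.06,0,-1], [0,0,0,0.02,-0.06,0,-1], [0,0,0,0.02,-0.07,0,-1]
rot [ 0.03  -0.019  0.001]
```

Resistance is rising to well above the 3 N of running friction. One more small push will confirm the stop.

>>> {"api": "carry_out", "payload": {"targets": [[[0,0,0,0,-0.06,-0.01,-1],[0,0,0,0,0,0,-1]]]}}

```text
t: 27.48
eef_pos: [0.4987, 0.0604, 0.3691]
ee_rot: [-2.711, -0.003, -1.497]
force: [-27.4, 9.5, 13.5]
width: 0.027
```

```bash
python3 nxt.py 1 .03
```

```text
t 27.475 centre [ 0.626 -1.047] theta 1.7295923722253537 8.01277767940494 r 54.68016271918967 Ftool [-11.498  18.56  -23.358] w 0.027038164443070552
[0,0,0,-0.02,-0.03,0,-1]
rot [ 0.043 -0.021  0.   ]
```

The stop is firm: force rose without motion at about 8.01 rad. I relieve the push, open, and back out along the wheel's axis.

>>> {"api": "carry_out", "payload": {"targets": [[[0,0,0,0.02,0.04,-0.02,-1],[0,0,0,0,0,0,1],[0,0,0,0,0,0,1],[0,0,0,0,0,0,1],[0,0,0,0,0,0,1],[0,0,0,0,0,0,1],[0,0,0,0,0,0,1],[0,0,0,0,0,0,1]]]}}

```text
t: 28.48
eef_pos: [0.5003, 0.0606, 0.371]
ee_rot: [-2.706, -0.002, -1.496]
force: [0.6, -1.2, -0.8]
width: 0.0869
```

>>> {"api": "carry_out", "payload": {"targets": [[[0,0,0,0,0,-0.3,1],[0,0,0,0,0,-0.5,1],[0,0,0,0,0,-0.7,1],[0,0,0,0,0,-0.8,1],[0,0,0,0,0,-0.8,1],[0,0,0,0,0,-0.5,1]]]}}

```text
t: 29.22
eef_pos: [0.4618, 0.0579, 0.4544]
ee_rot: [-2.704, -0.0, -1.496]
force: [-0.4, 0.4, -0.6]
width: 0.0878
```

Run:
```python
from go import *
s,p,R=cur(); print(s['t'],p,s['q'],s['width'],R.inv().apply([0,-.3,.05])/.025)
for c in("side","top"):
    p,d,W=cloud(c); cv2.imwrite(f"pics/{c}7.png",p[:,:,::-1])
```

```text
29.225 [0.462 0.058 0.454] [ 0.631 -0.178 -0.652  0.336 -0.747 -0.764] 0.08784166662883243 [11.967 -0.03  -2.189]
```

View pics/side7.png

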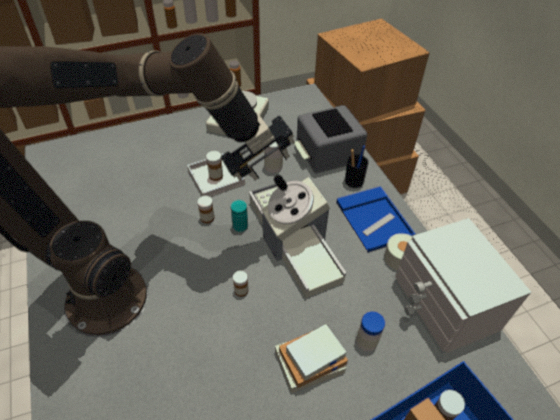

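View pics/top7.png

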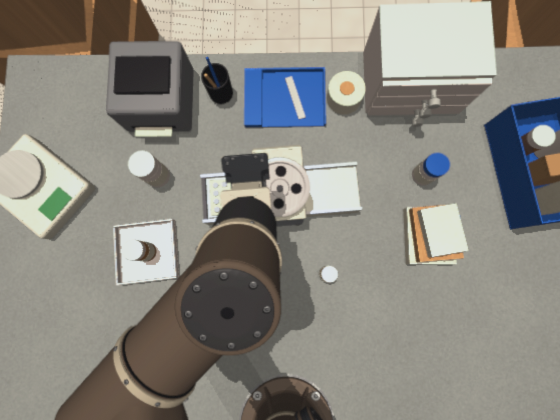

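Released and backed off. I swing the arm aside to verify the out-feed.

>>> {"api": "carry_out", "payload": {"targets": [[[0,0,0,0,-0.3,-0.6,1],[0,0,0,0,-0.3,-0.6,1],[0,0,0,0.4,-0.2,-0.4,1],[0,0,0,0.8,0,0,1],[0,0,0,0.8,0,0,1],[0,0,0,0.8,0,0,1],[0,0,0,0.8,0,0,1],[0,0,0,0.8,0,0,1],[0,0,0,0.8,0,0,1],[0,0,0,0.8,0,0,1],[0,0,0,0.8,0,0,1],[0,0,0,0.8,0,0,1],[0,0,0,0.8,0,0,1],[0,0,0,0.8,0,0,1],[0,0,0,0.8,0,0,1],[0,0,0,0.8,0,0,1],[0,0,0,0,0,0,1],[0,0,0,0,0,0,1]]]}}

```text
t: 31.58
eef_pos: [0.4837, -0.211, 0.4971]
ee_rot: [-2.707, -0.001, -1.497]
force: [-0.3, -0.6, -0.1]
width: 0.0876
```

Run:
```python
from go import *
s,p,R=cur(); print(s['t'],p,s['q'])
p,d,W=cloud("top"); cv2.imwrite("pics/top8.png",cv2.resize(p[130:310,100:370,::-1],None,fx=2.9,fy=2.9,interpolation=cv2.INTER_CUBIC))
V=W.reshape(-1,3); P=RP.inv().apply(V-P0)
b=P[(np.abs(P[:,0])<.05)&(P[:,1]>.06)&(P[:,1]<.21)]
for lo in np.arange(.06,.21,.006):
    t=b[(b[:,1]>=lo)&(b[:,1]<lo+.006)]; print(round(lo,3),np.median(t[:,2]).round(4) if len(t) else None,end='; ')
g=P-hub;zz=g@n;k=(zz>.018)&(zz<.03)&(np.hypot(g@ex,g[:,1])<.09); print('\nknob',(g@ex)[k].mean(),g[k,1].mean(),np.arctan2(g[k,1].mean(),-(g@ex)[k].mean())+2*np.pi)
def c(nm,ct,r,z0,z1):
    m=(np.hypot(V[:,0]-ct[0],V[:,1]-ct[1])<r)&(V[:,2]>z0)&(V[:,2]<z1); q=V[m]
    if len(q)<5: print(nm,'hidden',len(q));return
    (x,y),R=cv2.minEnclosingCircle((q[:,:2]*1000).astype(np.float32)); print(nm,x,y,R,q.mean(0),len(q))
c('bottle',(.44,.378),.05,.097,.115);c('turq',(.451,.129),.04,.09,.11);c('vialL',(.3587,.2),.04,.078,.09);c('vialR',(.378,-.11),.04,.068,.09);c('stock',(.653,.3596),.05,.115,.14);c('stock2',(.65,-.381),.05,.1,.12)
```

```text
31.575 [ 0.484 -0.211  0.497] [-0.063 -0.058 -0.292 -0.072 -0.907  0.17 ]
0.06 0.201; 0.066 None; 0.072 0.0497; 0.078 0.0502; 0.084 0.0525; 0.09 0.0536; 0.096 0.0542; 0.102 0.0532; 0.108 0.0531; 0.114 0.0538; 0.12 0.0549; 0.126 0.0541; 0.132 0.053; 0.138 0.053; 0.144 0.0538; 0.15 0.0536; 0.156 0.0525; 0.162 0.0526; 0.168 0.0547; 0.174 0.0533; 0.18 0.0527; 0.186 0.0511; 0.192 0.0505; 0.198 0.0524; 0.204 0.0533; 
knob nan nan nan
bottle 439.7914123535156 377.775634765625 25.749086380004883 [0.44  0.377 0.104] 344
turq 451.17584228515625 137.63687133789062 23.634592056274414 [0.452 0.144 0.099] 121
vialL 358.4786682128906 199.91461181640625 23.957475662231445 [0.359 0.199 0.084] 291
vialR hidden 0
stock 652.5580444335938 360.0187072753906 34.34650421142578 [0.652 0.359 0.124] 577
stock2 659.5452880859375 -387.1622009277344 24.44235610961914 [ 0.663 -0.388  0.11 ] 181<stdin>:8: RuntimeWarning: Mean of empty slice.
  ret = ret.dtype.type(ret / rcount)
```

View pics/top8.png

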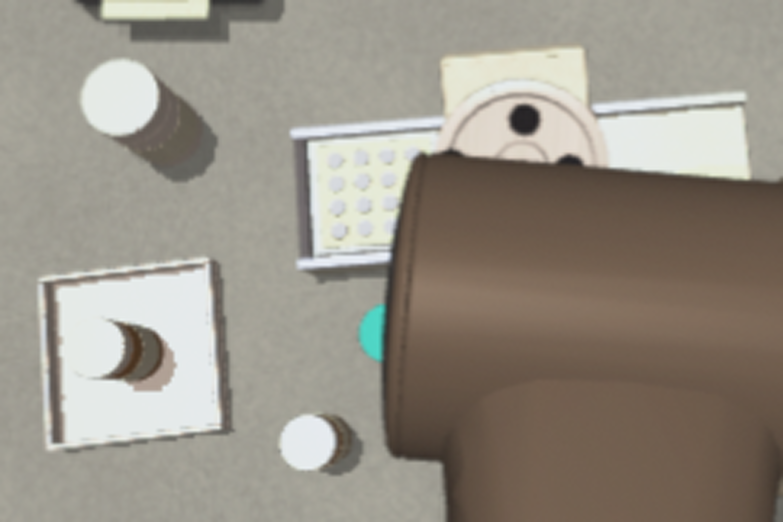

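Bottle upright at the tray centre (cap z 0.104, expected 0.105), card against the out-feed stop. The arm still hides the knob and some bystanders, so I move further aside and check those.

>>> {"api": "carry_out", "payload": {"targets": [[[0,0,0,0.8,0,-0.2,1],[0,0,0,0.8,0,-0.2,1],[0,0,0,0.8,0,-0.2,1],[0,0,0,0.8,0,-0.2,1],[0,0,0,0.8,0,-0.2,1],[0,0,0,0.8,0,-0.2,1],[0,0,0,0.8,0,0,1],[0,0,0,0.8,0,0,1],[0,0,0,0.8,0,0,1],[0,0,0,0.8,0,0,1],[0,0,0,0,0,0,1],[0,0,0,0,0,0,1]]]}}

```text
t: 33.12
eef_pos: [0.4861, -0.4115, 0.5251]
ee_rot: [-2.706, -0.001, -1.496]
force: [-0.1, 0.3, -0.3]
width: 0.0874
```

Run:
```python
from go import *
s,p,R=cur(); print(s['t'],p,s['q'])
p,d,W=cloud("top"); cv2.imwrite("pics/top9.png",p[:,:,::-1])
p2,d,W2=cloud("side"); cv2.imwrite("pics/side9.png",p2[:,:,::-1])
def c(nm,ct,r,z0,z1):
    m=(np.hypot(V[:,0]-ct[0],V[:,1]-ct[1])<r)&(V[:,2]>z0)&(V[:,2]<z1); q=V[m]
    if len(q)<5: print(nm,'hidden',len(q));return
    (x,y),R=cv2.minEnclosingCircle((q[:,:2]*1000).astype(np.float32)); print(nm,x,y,R,len(q))
for V in(W.reshape(-1,3),W2.reshape(-1,3)):
    P=RP.inv().apply(V-P0)
    g=P-hub;zz=g@n;k=(zz>.018)&(zz<.03)&(np.hypot(g@ex,g[:,1])<.09)
    if k.sum(): print('\nknob',(g@ex)[k].mean(),g[k,1].mean(),np.arctan2(g[k,1].mean(),-(g@ex)[k].mean())+2*np.pi,k.sum())
    c('turq',(.451,.129),.04,.09,.11);c('vialR',(.378,-.11),.04,.068,.09);c('stock2',(.65,-.381),.05,.1,.12)
```

```text
33.125 [ 0.486 -0.412  0.525] [-0.478  0.152  0.065 -0.247 -1.118  0.62 ]

knob 0.009037103200771689 0.055187164265285506 8.016294756874238 109
turq 451.0693054199219 129.71978759765625 25.96636962890625 340
vialR 378.5118408203125 -110.32888793945312 21.90303611755371 229
stock2 650.2513427734375 -380.12872314453125 31.437280654907227 487
turq 449.4735412597656 128.25732421875 27.193857192993164 184
vialR 378.6455993652344 -110.975341796875 21.524206161499023 155
stock2 647.7113647460938 -382.5054931640625 30.75868797302246 408
```

View pics/top9.png

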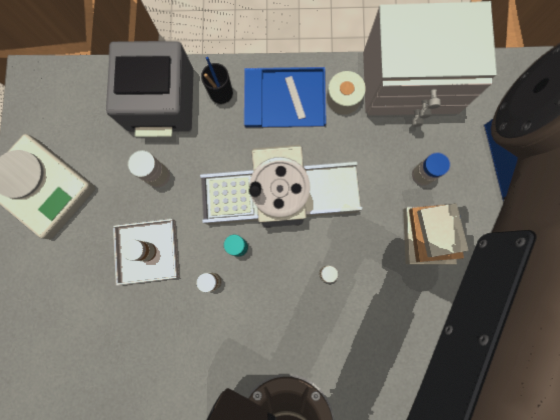

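The top view shows the knob at the left ([189,255], 8.02 rad), the card at the out-feed stop and the bottle in the tray. All bystanders are where they started. Handing in.

```bash
python3 -c "
from station import arm
print(arm.job_done())"
```

```text
the job is handed in; nothing more can be done
None
```

The amber bottle stands in the white tray and the carrier is at its out-feed end stop. I handed the job in at about 33 s.

- **Bottle:** I took it from the out-feed bed and stood it upright at the tray's centre. Its cap top is at z 0.104 m, and 0.105 m was expected.
- **Crank:** I turned the wheel clockwise by its handle to the firm stop, then let go. My fit from the arm put the stop at about 8.01 rad, and the last top picture gave 8.02 rad. The card lies against the end stop.
- **Bystanders:** Both vials, both stock bottles and the turquoise look-alike are within about 2 mm of where they started.
- **Forces:** Early in the turn the wrist force rose to about 30 N because my circle was phased 0.03 rad off, and I corrected it. Pushing at the stop gave about 32 N. These are readings at the end of each move. The wrist limit is 120 N.
- **Disagreements:** In the first check picture, two bystanders were partly hidden by the arm and measured several mm off. In the clear view afterwards they agreed with their starting positions. The knob did not show in the last side picture, so its final angle from pictures rests on the top camera alone.

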